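# Change the water filters

### The arm

A 7-joint arm with a two-finger parallel gripper is mounted at the origin on the work surface. World frame = base frame: x ahead of the robot, y to its left, z up, the work surface at z = 0. Lengths are in m, angles in rad, forces in N, time in s.
With the tool pointing down it reaches from about 0.4 to 0.85 m from the base axis. Payload 4.5 kg.
Tool frame: the origin (TCP) lies midway between the tips of the shut fingers; the grasp point (between the pads) lies 19 mm behind it; z points along the fingers, y is the direction in which the jaws open and shut (so a half turn about z gives the same grasp; the last joint's range is limited). The gripper opens to 88 mm and grips with 3 to 60 N. Pads are 18 mm wide; open, the fingers measure 123 mm over their backs; the gripper's body (75 mm by 187 mm) begins 45 mm behind the grasp point.
Start: joints at [-1.252, 0.689, -0.195, 1.565, 0.157, 0.902, -0.215], TCP at [0.176, 0.6, 0.239] pointing down, gripper open.
Joint ranges: [-3.01, 3.01], [-0.46, 2.08], [-1.47, 1.51], [0.13, 2.56], [-1, 4.14], [0.04, 2.09], [-2.66, 2.66]. Speed limits (rad/s): [2.57, 2.57, 3.14, 3.14, 3.14, 3.14, 3.14].

### API

Orientations are given as a unit quaternion [x, y, z, w].
In Python, from plant import r gives the robot as it stands. The module is installed in compiled form; this text tells all that it offers.
- The arm moves only by the shell command python3 -m jog 'ROWS' [FORCE]. ROWS is JSON, a list of rows, each an object with "translation": the shift along the tool's x, y, z in units of 40 mm (1.0 is 40 mm), a list of three; "twist": the turn about the tool's z in units of 6 degrees (1.0 is 6 degrees); "claw": the opening in per cent of the stroke, from 0 (shut) to 100 (fully open). A call has 1 to 20 rows; each row shifts and turns the commanded pose from where the row before left it, along the tool's axes as they then stand; what a row does not reach is not made up. A row lasts 1/12 s, in which the tool goes at most 41.7 mm and 7.16 degrees, less where a joint would pass 70% of its speed; a pose out of reach is approached as far as the arm can. A call is refused whole if a number of a shift passes 1 or a number of a turn 1, either way. A call with a gripper value outside its range is refused whole. The fingers move at their own pace and stop on an object; FORCE is the grip in N (left out, the last holds). Time passes only in rows, so rows that do not move let the fingers close. It gives the time, the measured TCP pose, the force and the opening at its end, in the units of the state.
- r.get_state(): the state, without advancing time (a new reading comes with each control period).
- r.snapshot(name): name is "side" or "top" or "wrist"; returns a dict with "img" (400x640x3 uint8, red, green, blue), "fx", "fy", "cx", "cy" (pixels), "origin" and "rotation" of the camera in the world; the wrist camera has in their place "T_tool_cam" (4x4, takes a point from camera to tool coordinates, whose origin is the TCP and whose axes are the flange's). Camera axes: x right, y up, looking along -z (the intrinsics and any distortion apply to the point x, -y, -z); pixel columns grow to the right and rows downward; lengths in m; the calibration is good to about 2 mm. A picture is of the moment at which its call begins: read the wrist's pose just before it. There is no depth.
- r.finish_job(): hands the job in, once; it reports no verdict.
Trained networks look in the newest picture that a camera, given by its name, has taken for a name from the list of things; names that differ only in an ending like _2 or _b are one class to them, and where a whole thing is asked for, a point or a joint stands for the part that bears it (a point fixed in the world has none). Each returns a list of dicts, best first, with "confidence" (0 to 1); they miss things now and then, are a little off and sometimes report something else, mostly with a low value. They report only what shows in the picture. A call takes as long as a camera call. They do not tell look-alikes from the thing itself.
- r.spot_in(label, camera): "rect" ([left, top, right, bottom] in pixels, round what is visible of it).
- r.spot_point(label, camera): "location" ([row, column] in pixels: a listed point, or the origin of a listed thing).
The state is a dict: "clock": time; "q": joint angles; "qd": joint speeds; "joint_torque": joint torques, N m; "tool_pos": TCP position; "eef_rot": TCP orientation; "contact_force": force on the tool from outside, world axes, zero at the start; "moment": the same for the moment, N m; "opening": opening from 0.0 (shut) to 1.0 (fully open).
Only numpy, scipy, OpenCV 4.12 (cv2) and the standard library are available. Lean on these libraries where they do the work, as an engineer would, in place of code of your own. Each camera call takes 0.05 s, during which the arm holds its last target. There are 200 camera calls.

### The job

Change the filters of the countertop water-filter unit: press each bay to release its push-push catch, put the spent cartridges from the bays into the open return box, and set a fresh cartridge from the thin wooden cutting board in each of the two bays (nose in), pushing it home until the catch holds it; a spare fresh one stays on the board. With all the spent cartridges in the box, shut its lid and only then swing the hasp over it as far as it goes. Leave the tins, mug and jar alone.

Things in the scene. Friction and masses are not known exactly. Their poses are not given: they have to be found in the camera images.
- unit: Fixed water-filter unit: base plate 250 x 200 x 12 mm (x -119 to +131), black hood 100 mm high over x +3 to +131 mm, clear tank on its rear to 157 mm. +x points into the bays, away from the robot. Origin on the counter. Bay 0 at y = +48 mm, bay 1 at y = -48 mm; the hood's roof is 64 mm above the counter there: only a cartridge's nose goes under it.
- sled0 (a joint): Travel (m) of bay 0's white sled along the unit's +x: 0 out, 0.035 held by the catch, 0.051 at its stop. Spring outwards 4 to 8 N, damped: press slowly. From out, pressing past 0.047 (best to the stop) and letting go leaves it held; from held, the same lets it out to 0; a shorter press changes nothing. Push on the cartridge's tail, or on the front lip when empty.
- sled1 (a joint): The same for bay 1.
- seat0 (a point): Centre of bay 0's sled floor, 18 mm above the counter; moves with the sled, axes as the unit's. A seated cartridge's origin lies here (3 mm play), nose to +x, its tail face 61 to 67 mm before it. Pocket 106 x 58 mm, side walls 11, rear wall 30, front lip 10 mm high (outer face 58 mm before this point). Sled out: cartridge is clear of the hood, lifts straight up.
- seat1 (a point): The same for bay 1.
- spent0: Spent white cartridge that starts in bay 0; if absent, the bay starts empty with its sled held in. Same shape as fresh0.
- spent1: Spent cartridge in bay 1, likewise (may be absent).
- fresh0: Fresh white filter cartridge, foot down on the board (may be absent). Foot 100 x 52 x 13 mm, body above it 114 x 58 x 27 mm overhanging the foot by 14 mm at the tail (-x), flush at the nose (+x). Grey grip rib on top: x -46 to +4 mm, 14 wide, 24 tall (body top 40, rib top 64 mm up). 0.22 kg. Origin: centre of the foot's underside; z up.
- fresh1: Like fresh0 (may be absent).
- fresh2: Like fresh0 (may be absent).
- board: Fixed wooden cutting board 190 x 270 x 5 mm under the fresh cartridges. Origin: centre of its underside.
- crate: Return box, fixed: open grey box 190 x 200 mm outside, 95 mm high, walls and floor 5 mm, +x away from the robot. Origin: centre of its underside. Lid hinge along y at x = +96, z = 95 mm. Upright pivot of the hasp at x = -108, y = 0 mm, on a black block 100 mm high outside the front wall.
- crate_in (a point): Centre of the box's inner floor, axes as the box's.
- lid (a joint): Angle of the white lid (rad): 0 shut (its top 102 mm above the counter), 1.57 upright; starts open. Stiff hinge: stays where it is left, about 2.5 N at its edge moves it.
- lid_edge (a point): Point on the lid's outer face near its free edge, 185 mm from the hinge; moves with the lid (192 x 202 x 7 mm). A steel keeper on the lid, 12 mm high, marks where the hasp ends.
- hasp (a joint): Angle of the steel swing hasp about its upright pivot (rad): 0 = over the shut lid, pointing to the box's +x, at its stop; positive = swung off towards the box's +y. Stays where it is left, about 1.5 N at the knob moves it. Below 1.6 rad its strap is in the lid's way.
- hasp_grip (a point): Middle of the black upright knob at the hasp's end: 18 mm across, 38 mm tall (19 mm above and below this point), 75 mm from the pivot, 130 mm above the counter. The strap, 18 x 5 mm, lies just under the knob.
- tin0: Food tin 60 mm across, 55 mm high; leave alone.
- tin1: Another.
- tin2: Another.
- mug: White mug 80 mm across, 80 mm high; leave alone.
- jar: Jar 80 mm across, 100 mm high; leave alone.
Things that resemble listed ones, but are neither listed nor needed, are in the scene too. What is shaped like the spent1 but yellow is not meant.

How it is judged:
By the outcome, as a careful person would: the job done as asked, in the order asked, and still so for the second after the job is handed in, with the robot touching nothing.
Of spent0, spent1 only 1 to 2 are there at a start; the rules pass over those that are not, and their reading is None.
Of fresh0, fresh1, fresh2 only 2 to 3 are there at a start; the rules pass over those that are not, and their reading is None.
At some moment in a run one of fresh0, fresh1, fresh2 may be knocked a few centimetres aside while the robot is not near it.
Once in a run the grip may slacken for a moment while it holds something.
It also fails if it takes over 210 s, if anything falls off the work surface, if the arm or the gripper's body presses on something with over 40 N, if the wrist force passes 120 N, or if a joint passes its speed limit or range.

## Working session

There is one attempt and no reset: what is moved stays moved. The work goes in short steps, Python scripts to look and compute and a shell command to move; the robot and the scene stay as the last step left them, time stands still between calls to the robot, and variables do not carry over. Pictures are saved under pics/ and viewed, about 12 in all and at most 16, crops included, and the job is handed in when it is done.

```bash
mkdir -p pics; python3 - <<'E'
from plant import r
import cv2, json
s=r.get_state(); print(s['clock'],s['tool_pos'],s['eef_rot'],s['opening'],s['contact_force'])
for c in ['top','side']:
    d=r.snapshot(c); cv2.imwrite(f'pics/{c}1.png',d['img'][:,:,::-1])
    print(c,{k:(v.tolist() if hasattr(v,'tolist') else v) for k,v in d.items() if k!='img'})
    for l in ['unit','seat0','seat1','spent0','fresh0','board','crate','lid_edge','hasp_grip','crate_in','tin0','mug','jar']:
        print(l,[(round(o['confidence'],2),[round(float(x)) for x in o['location']]) for o in r.spot_point(l,c)][:6])
E
```

```text
0.0 [0.175468   0.59920752 0.23792572] [ 1.41885961e-01  9.89882594e-01 -9.05820923e-04 -6.09941578e-05] 0.9977040009718785 [ 1.02172952 -0.63094573 -0.59931604]
top {'fx': 367.76327814947683, 'fy': 367.76327814947683, 'cx': 322.37187832958966, 'cy': 201.80636381627176, 'origin': [0.46741510724667645, 0.019189103780300306, 1.0115559814968573], 'rotation': [0.02253824631974311, -0.021310762559793438, -0.696559532799739, 0.7168282193927357]}
unit [(0.8, [190, 321])]
seat0 [(0.75, [199, 304]), (0.6, [196, 337])]
seat1 [(0.75, [199, 304]), (0.6, [196, 337])]
spent0 [(0.97, [295, 400]), (0.93, [199, 337])]
fresh0 [(0.73, [207, 212]), (0.73, [197, 188])]
board [(0.69, [200, 215])]
crate [(0.75, [205, 454])]
lid_edge [(0.84, [154, 501])]
hasp_grip [(0.67, [251, 436])]
crate_in [(0.67, [210, 451])]
tin0 [(0.88, [112, 272]), (0.81, [107, 297]), (0.69, [128, 422])]
mug [(0.74, [266, 270]), (0.48, [200, 338]), (0.15, [197, 187])]
jar [(0.73, [110, 383]), (0.67, [154, 500]), (0.38, [199, 337])]
side {'fx': 446.8784437989364, 'fy': 446.8784437989364, 'cx': 315.66734285897746, 'cy': 199.9898548408436, 'origin': [0.3183179002601943, -0.6605712325241215, 0.9862923633730866], 'rotation': [0.3398531914852819, -0.053212906948263104, -0.14428657274047704, 0.9278197991518563]}
unit [(0.69, [231, 327])]
seat0 [(0.98, [212, 311]), (0.68, [236, 321])]
seat1 [(0.98, [212, 311]), (0.68, [236, 321])]
spent0 [(0.92, [240, 320]), (0.9, [330, 244]), (0.55, [190, 387])]
fresh0 [(0.95, [157, 276]), (0.73, [144, 275])]
board [(0.92, [156, 281])]
crate [(0.7, [174, 380]), (0.57, [358, 362]), (0.47, [238, 320])]
lid_edge [(0.85, [288, 423])]
hasp_grip [(0.72, [312, 299])]
crate_in [(0.75, [357, 361])]
tin0 [(0.92, [175, 380]), (0.86, [188, 390]), (0.56, [294, 427])]
mug [(0.82, [211, 236])]
jar [(0.59, [155, 277]), (0.32, [229, 326])]
```

```bash
python3 - <<'E'
import cv2
a=cv2.imread('pics/top1.png')[70:330,150:550]; cv2.imwrite('pics/topc.png',cv2.resize(a,None,fx=2,fy=2,interpolation=cv2.INTER_CUBIC))
a=cv2.imread('pics/side1.png')[110:410,180:500]; cv2.imwrite('pics/sidec.png',cv2.resize(a,None,fx=2,fy=2,interpolation=cv2.INTER_CUBIC))
E
```

```text
(no output)
```

View pics/topc.png

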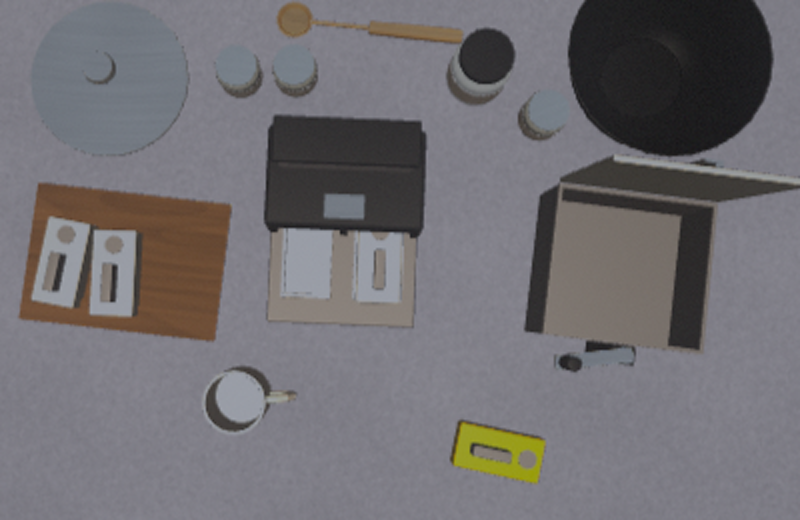

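View pics/sidec.png

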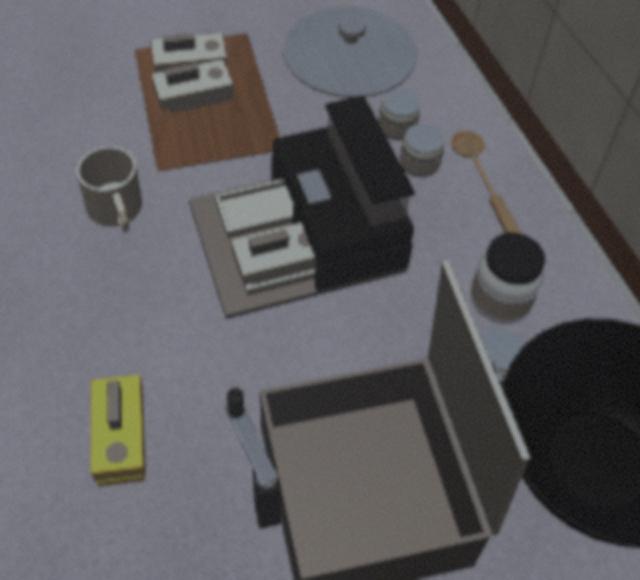

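Top view (crop = 2×, offset 150,70): bay 0 (left, full pixel ≈304,200) is empty with its sled held in. Bay 1 (≈338,200) holds the only white spent cartridge. Two fresh ones lie on the board (≈181,201 and 207,206). The crate is at ≈455,207 with its lid up, and the hasp knob at ≈436,251 is swung to +y. Look-alikes: the yellow cartridge at ≈400,296, which is not meant. Next I'll compute positions.

```bash
cat > h.py <<'E'
from plant import r
import numpy as np, cv2
from scipy.spatial.transform import Rotation as R
def cam(name):
    s=r.get_state(); d=r.snapshot(name); d['n']=name
    if 'T_tool_cam' in d:
        T=np.eye(4); T[:3,:3]=R.from_quat(s['eef_rot']).as_matrix(); T[:3,3]=s['tool_pos']
        T=T@np.array(d['T_tool_cam']); d['o']=T[:3,3]; d['R']=T[:3,:3]
    else:
        d['o']=np.array(d['origin']); d['R']=R.from_quat(d['rotation']).as_matrix() if np.size(d['rotation'])==4 else np.array(d['rotation'])
    return d
def ray(d,row,col):
    v=d['R']@np.array([(col-d['cx'])/d['fx'],-(row-d['cy'])/d['fy'],-1.]); return d['o'],v
def at(d,row,col,z):
    o,v=ray(d,row,col); return o+v*(z-o[2])/v[2]
def px(d,p):
    c=d['R'].T@(np.array(p)-d['o']); return [d['cy']-d['fy']*c[1]/-c[2], d['cx']+d['fx']*c[0]/-c[2]]
def spots(d,l): return [(round(o['confidence'],2),o['location']) for o in r.spot_point(l,d['n']) if o['confidence']>.4]
def yaw():  # heading (deg) of the tool's -x axis in the world; 0 = world +x
    m=R.from_quat(r.get_state()['eef_rot']).as_matrix(); return np.degrees(np.arctan2(-m[1,0],-m[0,0]))
def go(p,yw=None):  # what to type to reach p (world) with -x axis heading yw
    s=r.get_state(); m=R.from_quat(s['eef_rot']).as_matrix()
    print('units in present axes',np.round(m.T@(np.array(p)-s['tool_pos'])/.04,2),end=' ')
    if yw is not None:
        a=np.radians(yw); A=np.array([[-np.cos(a),-np.sin(a),0],[-np.sin(a),np.cos(a),0],[0,0,-1]]).T
        # columns: x=-heading, y, z down
        A=np.column_stack([[-np.cos(a),-np.sin(a),0],[-np.sin(a),np.cos(a),0],[0,0,-1]])
        t=(yaw()-yw+180)%360-180
        print('twist units',round(t/6,2),'after twist',np.round(A.T@(np.array(p)-s['tool_pos'])/.04,2))
    else: print()
def save(d,name,box=None,f=1):
    a=d['img'][:,:,::-1]
    if box: a=a[box[1]:box[3],box[0]:box[2]]
    cv2.imwrite('pics/'+name,cv2.resize(a,None,fx=f,fy=f,interpolation=cv2.INTER_CUBIC))
E
python3 - <<'E'
from h import *
t=cam('top')
Z=dict(seat0=.018,spent0=.018,fresh0=.005,board=0,crate=0,crate_in=.005,hasp_grip=.13,tin0=0,mug=0,jar=0,unit=0,lid_edge=.27)
for l,z in Z.items(): print(l,[(c,np.round(at(t,*p,z),3).tolist()) for c,p in spots(t,l)])
# outlines: crop pixels of hood front, plate front, crate floor, crate rim
q=lambda u,v,z:np.round(at(t,v/2+70,u/2+150,z)[:2],3).tolist()
print('plate front L,R',q(268,320,.012),q(413,326,.012))
print('hood front top',q(265,228,.1),q(420,232,.1))
print('crate rim front',q(526,331,.095),q(702,350,.095),'rear',q(558,188,.095),q(717,204,.095))
print('hasp pivot',q(625,357,.11),'knob',q(570,362,.13))
print('board',[q(*p,.005) for p in [(38,184),(231,205),(215,340),(20,319)]])
print('ribs',[q(*p,.069) for p in [(62,254),(51,290),(112,265),(106,302)]], 'spent rib',[q(*p,.082) for p in [(380,250),(378,289)]])
print('lid edge ends',q(617,157,.28),q(800,184,.28)); print(yaw())
E
```

```text
seat0 [(0.65, [0.531, 0.076, 0.018])]
spent0 [(0.88, [0.284, -0.193, 0.018]), (0.57, [0.542, -0.019, 0.018])]
fresh0 [(0.82, [0.529, 0.381, 0.005]), (0.76, [0.513, 0.322, 0.005])]
board [(0.98, [0.525, 0.318, 0.0])]
crate [(0.68, [0.53, -0.339, 0.0])]
crate_in [(0.63, [0.52, -0.33, 0.005])]
hasp_grip []
tin0 [(0.92, [0.794, 0.175, 0.0]), (0.91, [0.796, 0.104, 0.0]), (0.77, [0.737, -0.242, 0.0])]
mug [(0.63, [0.349, 0.159, 0.0])]
jar [(0.64, [0.795, -0.139, 0.0])]
unit [(0.66, [0.566, 0.019, 0.0])]
lid_edge [(0.84, [0.626, -0.343, 0.27])]
plate front L,R [0.45, 0.124] [0.447, -0.073]
hood front top [0.566, 0.122] [0.566, -0.071]
crate rim front [0.447, -0.206] [0.43, -0.424] rear [0.627, -0.243] [0.613, -0.443]
hasp pivot [0.419, -0.323] knob [0.412, -0.25]
board [[0.628, 0.448], [0.606, 0.181], [0.421, 0.196], [0.441, 0.463]]
ribs [[0.528, 0.385], [0.481, 0.397], [0.516, 0.32], [0.468, 0.326]] spent rib [[0.544, -0.023], [0.494, -0.021]]
lid edge ends [0.628, -0.249] [0.606, -0.433]
-16.315711898557524
```

```bash
python3 - <<'E'
from h import *
go([.44,.025,.30],-1.5); 
d=r.snapshot('wrist'); print(np.round(d['T_tool_cam'],3),d['fx'])
E
```

```text
units in present axes [-10.38 -11.94  -1.53] twist units -2.47 after twist [ -6.98 -14.19  -1.53]
[[-0.001  0.955  0.298  0.077]
 [ 1.     0.001  0.001 -0.   ]
 [ 0.001  0.298 -0.955 -0.146]
 [ 0.     0.     0.     1.   ]] 305.6104908140258
```

```bash
python3 -m jog '[{"translation":[0,0,-0.5],"twist":-0.82,"claw":0},{"translation":[0,0,-0.5],"twist":-0.82,"claw":0},{"translation":[0,0,-0.5],"twist":-0.83,"claw":0},{"translation":[-0.5,-1,0],"twist":0,"claw":0},{"translation":[-0.5,-1,0],"twist":0,"claw":0},{"translation":[-0.5,-1,0],"twist":0,"claw":0},{"translation":[-0.5,-1,0],"twist":0,"claw":0},{"translation":[-0.5,-1,0],"twist":0,"claw":0},{"translation":[-0.5,-1,0],"twist":0,"claw":0},{"translation":[-0.5,-1,0],"twist":0,"claw":0},{"translation":[-0.5,-1,0],"twist":0,"claw":0},{"translation":[-0.5,-1,0],"twist":0,"claw":0},{"translation":[-0.5,-1,0],"twist":0,"claw":0},{"translation":[-0.5,-1,0],"twist":0,"claw":0},{"translation":[-0.5,-1,0],"twist":0,"claw":0},{"translation":[-0.5,-1,0],"twist":0,"claw":0},{"translation":[-0.5,-1,0],"twist":0,"claw":0},{"translation":[0,0,0],"twist":0,"claw":0},{"translation":[0,0,0],"twist":0,"claw":0}]'
python3 - <<'E'
from h import *
d=cam('wrist'); save(d,'w1.png')
for l,z in dict(seat0=.018,spent0=.018,unit=0).items(): print(l,[(c,np.round(p).tolist(),np.round(at(d,*p,z),3).tolist()) for c,p in spots(d,l)])
go([.425,-.022,.15],-1.5)
E
```

```text
clock: 3.68
tool_pos: [0.4235, 0.069, 0.2987]
eef_rot: [0.016, 1.0, -0.0, 0.0]
contact_force: [-0.4, 1.3, 0.0]
opening: 0.005
seat0 [(0.85, [235.0, 331.0], [0.54, 0.082, 0.018])]
spent0 [(0.95, [61.0, 119.0], [0.287, -0.185, 0.018]), (0.68, [238.0, 267.0], [0.542, -0.017, 0.018])]
unit [(0.96, [246.0, 296.0], [0.565, 0.024, 0.0])]
units in present axes [-0.12 -2.38  3.72] twist units 0.03 after twist [-0.13 -2.38  3.72]
```

View pics/w1.png

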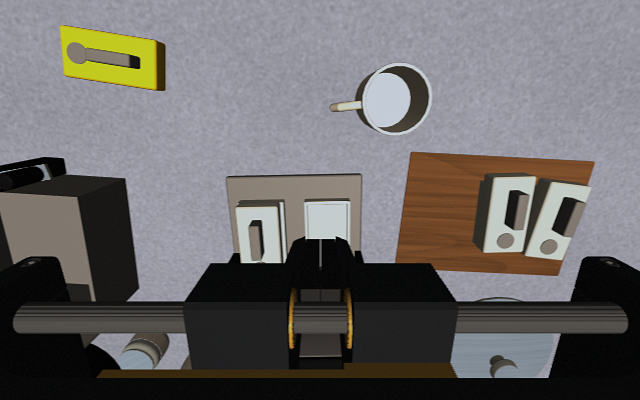

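```bash
python3 - <<'E'
from h import *
d=cam('wrist')
q=lambda u,v,z:np.round(at(d,v,u,z),3).tolist()
print('plate',q(227,177,.012),q(362,174,.012)); print('tail top',q(236,208,.058),q(278,205,.058)); print('lip0',q(305,200,.028),q(351,199,.028))
print('rib',q(250,221,.082),q(262,222,.082)); print('fresh ribs tail/nose',q(522,191,.069),q(517,229,.069),q(578,199,.069),q(560,236,.069))
E
python3 -m jog '[{"translation":[0,-0.8,0.5],"twist":0,"claw":0},{"translation":[0,-0.8,0.6],"twist":0,"claw":0},{"translation":[0,-0.75,1],"twist":0,"claw":0},{"translation":[0,0,1],"twist":0,"claw":0},{"translation":[0.1,0,1],"twist":0,"claw":0},{"translation":[0,0,0],"twist":0,"claw":0},{"translation":[0,0,0],"twist":0,"claw":0}]'
```

```text
plate [0.446, -0.063, 0.012] [0.446, 0.133, 0.012]
tail top [0.478, -0.041, 0.058] [0.475, 0.015, 0.058]
lip0 [0.478, 0.05, 0.028] [0.478, 0.116, 0.028]
rib [0.488, -0.018, 0.082] [0.489, -0.003, 0.082]
fresh ribs tail/nose [0.46, 0.331, 0.069] [0.512, 0.333, 0.069] [0.472, 0.405, 0.069] [0.524, 0.393, 0.069]
clock: 4.52
tool_pos: [0.4149, -0.0163, 0.1403]
eef_rot: [0.012, 1.0, -0.0, -0.003]
contact_force: [-0.6, -0.5, 1.3]
opening: 0.003
```

```bash
python3 -m jog '[{"translation":[0,0,1],"twist":0,"claw":0},{"translation":[0,0,1],"twist":0,"claw":0},{"translation":[0,0,0.5],"twist":0,"claw":0},{"translation":[-0.5,0,0],"twist":0,"claw":0},{"translation":[-0.4,0,0],"twist":0,"claw":0},{"translation":[-0.15,0,0],"twist":0,"claw":0},{"translation":[-0.12,0,0],"twist":0,"claw":0},{"translation":[-0.12,0,0],"twist":0,"claw":0},{"translation":[0,0,0],"twist":0,"claw":0},{"translation":[0,0,0],"twist":0,"claw":0}]'
```

```text
clock: 5.35
tool_pos: [0.4723, -0.0213, 0.067]
eef_rot: [0.013, 1.0, -0.004, -0.001]
contact_force: [-0.1, -0.3, 0.3]
opening: 0.005
```

```bash
python3 -m jog '[{"translation":[0.5,0,0],"twist":0,"claw":0},{"translation":[0.2,0,0],"twist":0,"claw":0},{"translation":[0,0,0.35],"twist":0,"claw":0},{"translation":[0,0,0.35],"twist":0,"claw":0},{"translation":[0,0,0],"twist":0,"claw":0},{"translation":[0,0,0],"twist":0,"claw":0}]'
```

```text
clock: 5.85
tool_pos: [0.4434, -0.0207, 0.0382]
eef_rot: [0.013, 1.0, -0.004, -0.002]
contact_force: [-0.7, 0.1, 1.1]
opening: 0.008
```

Exact now. Press.

```bash
python3 -m jog '[{"translation":[-0.3,0,0],"twist":0,"claw":0},{"translation":[-0.2,0,0],"twist":0,"claw":0},{"translation":[-0.15,0,0],"twist":0,"claw":0},{"translation":[-0.1,0,0],"twist":0,"claw":0},{"translation":[-0.1,0,0],"twist":0,"claw":0},{"translation":[-0.1,0,0],"twist":0,"claw":0},{"translation":[0,0,0],"twist":0,"claw":0}]'
```

```text
clock: 6.43
tool_pos: [0.4787, -0.0217, 0.0389]
eef_rot: [0.013, 1.0, -0.004, -0.004]
contact_force: [-7.8, 1.5, 5.9]
opening: 0.007
```

```bash
python3 -m jog '[{"translation":[-0.1,0,0],"twist":0,"claw":0},{"translation":[-0.1,0,0],"twist":0,"claw":0},{"translation":[-0.1,0,0],"twist":0,"claw":0},{"translation":[0,0,0],"twist":0,"claw":0}]'
```

```text
clock: 6.77
tool_pos: [0.4837, -0.0221, 0.0386]
eef_rot: [0.012, 1.0, -0.005, -0.01]
contact_force: [-17.8, 3.1, 13.7]
opening: 0.005
```

```bash
python3 -m jog '[{"translation":[0.2,0,0],"twist":0,"claw":0},{"translation":[0.2,0,0],"twist":0,"claw":0},{"translation":[0.3,0,0],"twist":0,"claw":0},{"translation":[0.3,0,0],"twist":0,"claw":0},{"translation":[0.4,0,0],"twist":0,"claw":0},{"translation":[0.4,0,0],"twist":0,"claw":0},{"translation":[0,0,0],"twist":0,"claw":0}]'
python3 - <<'E'
from h import *
d=cam('top')
for l,z in dict(seat0=.018,spent0=.018).items(): print(l,[(c,np.round(p).tolist(),np.round(at(d,*p,z),3).tolist()) for c,p in spots(d,l)])
E
```

```text
clock: 7.35
tool_pos: [0.433, -0.0215, 0.0402]
eef_rot: [0.013, 1.0, -0.005, -0.004]
contact_force: [-4.4, -1.6, 2.3]
opening: 0.005
seat0 [(0.7, [200.0, 302.0], [0.532, 0.077, 0.018]), (0.49, [212.0, 334.0], [0.501, -0.012, 0.018])]
spent0 [(0.88, [213.0, 338.0], [0.501, -0.022, 0.018])]
```

```bash
python3 -m jog '[{"translation":[0.4,0,-0.2],"twist":0,"claw":0},{"translation":[0.1,0.6,-0.2],"twist":0,"claw":0},{"translation":[0,0.6,0],"twist":0,"claw":0},{"translation":[0,0.6,0],"twist":0,"claw":0},{"translation":[-0.3,0.6,0],"twist":0,"claw":0},{"translation":[-0.3,0,0.3],"twist":0,"claw":0},{"translation":[-0.1,0,0.4],"twist":0,"claw":0},{"translation":[0,0,0.15],"twist":0,"claw":0},{"translation":[0,0,0],"twist":0,"claw":0}]'
```

```text
clock: 8.25
tool_pos: [0.4547, 0.0749, 0.0167]
eef_rot: [0.013, 1.0, -0.004, -0.003]
contact_force: [0.3, -0.3, 0.1]
opening: 0.006
```

```bash
python3 -m jog '[{"translation":[-0.3,0,-0.08],"twist":0,"claw":0},{"translation":[-0.2,0,0],"twist":0,"claw":0},{"translation":[-0.1,0,0],"twist":0,"claw":0},{"translation":[-0.1,0,0],"twist":0,"claw":0},{"translation":[-0.1,0,0],"twist":0,"claw":0},{"translation":[-0.1,0,0],"twist":0,"claw":0},{"translation":[0,0,0],"twist":0,"claw":0}]'
```

```text
clock: 8.83
tool_pos: [0.4865, 0.0735, 0.0211]
eef_rot: [0.013, 1.0, -0.004, -0.006]
contact_force: [-7.5, 0.5, 4.9]
opening: 0.004
```

```bash
python3 -m jog '[{"translation":[-0.1,0,0],"twist":0,"claw":0},{"translation":[-0.1,0,0],"twist":0,"claw":0},{"translation":[-0.1,0,0],"twist":0,"claw":0},{"translation":[0,0,0],"twist":0,"claw":0}]'
```

```text
clock: 9.17
tool_pos: [0.4885, 0.0732, 0.0207]
eef_rot: [0.011, 1.0, -0.005, -0.014]
contact_force: [-25.4, 1.9, 19.1]
opening: 0.008
```

```bash
python3 -m jog '[{"translation":[0.2,0,0],"twist":0,"claw":0},{"translation":[0.2,0,0],"twist":0,"claw":0},{"translation":[0.3,0,0],"twist":0,"claw":0},{"translation":[0.3,0,0],"twist":0,"claw":0},{"translation":[0.4,0,0],"twist":0,"claw":0},{"translation":[0.3,0,0],"twist":0,"claw":0},{"translation":[0,0,-0.8],"twist":0,"claw":20},{"translation":[0,0,-0.9],"twist":0,"claw":40},{"translation":[-0.2,-0.6,-0.9],"twist":0,"claw":40},{"translation":[-0.3,-0.6,0],"twist":0,"claw":40},{"translation":[-0.3,-0.6,0],"twist":0,"claw":40},{"translation":[-0.3,-0.4,0],"twist":0,"claw":40},{"translation":[0,0,0],"twist":0,"claw":40},{"translation":[0,0,0],"twist":0,"claw":40}]'
python3 - <<'E'
from h import *
d=cam('top');save(d,'top2.png',(270,130,400,260),4)
for l,z in dict(seat0=.018,spent0=.018).items(): print(l,[(c,np.round(p).tolist(),np.round(at(d,*p,z),3).tolist()) for c,p in spots(d,l)])
go([.483,-.02,.061],-1)
E
```

```text
clock: 10.33
tool_pos: [0.4828, -0.0131, 0.1151]
eef_rot: [0.016, 1.0, -0.004, 0.001]
contact_force: [-0.6, -1.1, 0.2]
opening: 0.398
seat0 [(0.6, [213.0, 302.0], [0.498, 0.075, 0.018])]
spent0 [(0.79, [294.0, 401.0], [0.29, -0.194, 0.018]), (0.55, [108.0, 384.0], [0.792, -0.141, 0.018])]
units in present axes [-0.04 -0.22  1.35] twist units -0.08 after twist [-0.04 -0.23  1.35]
```

View pics/top2.png

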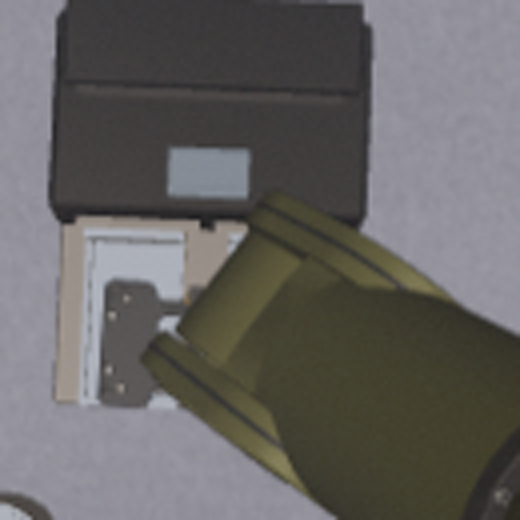

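Bay 0's sled is out (empty floor visible at crop ≈130,260), and the gripper hides bay 1. Next I'll descend on the spent cartridge's rib.

```bash
python3 -m jog '[{"translation":[0,-0.1,0.4],"twist":0,"claw":45},{"translation":[0,0,0.4],"twist":0,"claw":45},{"translation":[0,0,0.3],"twist":0,"claw":45},{"translation":[0,0,0.2],"twist":0,"claw":45},{"translation":[0,0,0],"twist":0,"claw":45},{"translation":[0,0,0],"twist":0,"claw":45}]'
python3 - <<'E'
from h import *
d=cam('wrist'); save(d,'w2.png',(160,100,480,400),2)
E
```

```text
clock: 10.98
tool_pos: [0.4818, -0.0158, 0.0626]
eef_rot: [0.013, 1.0, -0.004, -0.0]
contact_force: [1.3, -0.3, -0.3]
opening: 0.445
```

View pics/w2.png

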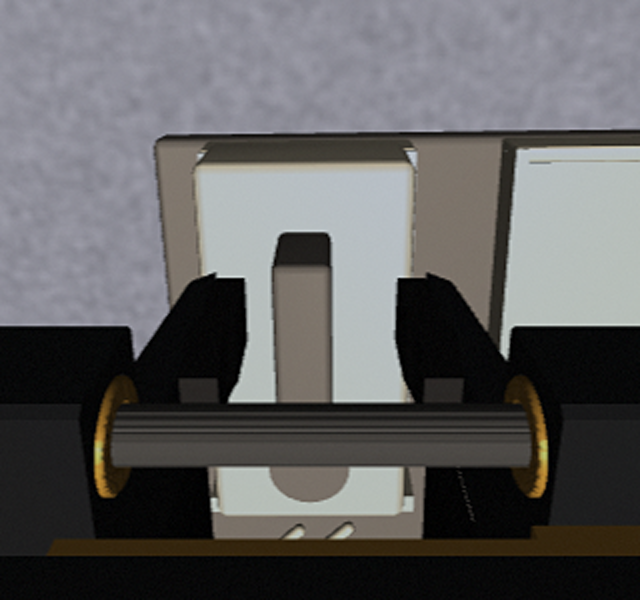

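The rib lies between the fingers (crop ≈303 vs finger mid 322, so about 5 mm towards −y). Shift and grip.

```bash
python3 -m jog '[{"translation":[0,-0.13,0],"twist":0,"claw":30},{"translation":[0,0,0],"twist":0,"claw":5},{"translation":[0,0,0],"twist":0,"claw":5},{"translation":[0,0,0],"twist":0,"claw":5},{"translation":[0,0,0],"twist":0,"claw":5}]' 45
python3 -m jog '[{"translation":[0,0,-0.4],"twist":0,"claw":5},{"translation":[0,0,-0.6],"twist":0,"claw":5},{"translation":[0,0,-0.8],"twist":0,"claw":5},{"translation":[0,0,-0.8],"twist":0,"claw":5},{"translation":[0,0,-0.8],"twist":0,"claw":5},{"translation":[0,0,-0.5],"twist":0,"claw":5},{"translation":[0,0,0],"twist":0,"claw":5}]'
python3 - <<'E'
from h import *
go([.52,-.333,.21],-4.5)
E
```

```text
clock: 11.45
tool_pos: [0.4821, -0.0216, 0.0629]
eef_rot: [0.014, 1.0, -0.004, 0.0]
contact_force: [0.0, -0.4, -2.3]
opening: 0.156
clock: 12.03
tool_pos: [0.4837, -0.0202, 0.2221]
eef_rot: [0.014, 1.0, -0.004, 0.004]
contact_force: [0.0, 0.3, -3.1]
opening: 0.159
units in present axes [-1.13 -7.79  0.38] twist units 0.48 after twist [-1.52 -7.72  0.3 ]
```

```bash
python3 -m jog '[{"translation":[-0.1,-0.8,0],"twist":0.24,"claw":5},{"translation":[-0.1,-0.8,0],"twist":0.24,"claw":5},{"translation":[-0.1,-0.8,0],"twist":0,"claw":5},{"translation":[-0.1,-0.8,0],"twist":0,"claw":5},{"translation":[-0.1,-0.8,0],"twist":0,"claw":5},{"translation":[-0.1,-0.8,0],"twist":0,"claw":5},{"translation":[-0.1,-0.8,0],"twist":0,"claw":5},{"translation":[-0.1,-0.8,0],"twist":0,"claw":5},{"translation":[-0.1,-0.8,0],"twist":0,"claw":5},{"translation":[-0.1,-0.6,0],"twist":0,"claw":5},{"translation":[0,0,0],"twist":0,"claw":5},{"translation":[0,0,0],"twist":0,"claw":5}]'
python3 - <<'E'
from h import *
go([.513,-.333,.054],-4.5)
E
```

```text
clock: 13.03
tool_pos: [0.498, -0.3361, 0.2191]
eef_rot: [0.041, 0.999, -0.004, -0.001]
contact_force: [-0.6, 1.0, -3.2]
opening: 0.154
units in present axes [-0.38  0.14  4.13] twist units -0.04 after twist [-0.37  0.11  4.13]
```

```bash
python3 -m jog '[{"translation":[-0.3,0.1,0],"twist":0,"claw":5},{"translation":[-0.1,0,0.6],"twist":0,"claw":5},{"translation":[0,0,0.7],"twist":0,"claw":5},{"translation":[0,0,0.7],"twist":0,"claw":5},{"translation":[0,0,0.7],"twist":0,"claw":5},{"translation":[0,0,0.6],"twist":0,"claw":5},{"translation":[0,0,0.4],"twist":0,"claw":5},{"translation":[0,0,0.3],"twist":0,"claw":5},{"translation":[0,0,0],"twist":0,"claw":5},{"translation":[0,0,0],"twist":0,"claw":5}]'
python3 - <<'E'
from h import *
go([.513,-.333,.050],-4.5)
E
```

```text
clock: 13.87
tool_pos: [0.5164, -0.3319, 0.0612]
eef_rot: [0.038, 0.999, -0.004, 0.0]
contact_force: [0.7, 0.5, -2.4]
opening: 0.153
units in present axes [ 0.08 -0.03  0.28] twist units 0.02 after twist [ 0.08 -0.03  0.28]
```

```bash
python3 -m jog '[{"translation":[0,0,0.2],"twist":0,"claw":5},{"translation":[0,0,0],"twist":0,"claw":5},{"translation":[0,0,0],"twist":0,"claw":40},{"translation":[0,0,0],"twist":0,"claw":45},{"translation":[0,0,0],"twist":0,"claw":45},{"translation":[0,0,-0.4],"twist":0,"claw":45},{"translation":[0,0,-0.8],"twist":0,"claw":45},{"translation":[0,0,-0.9],"twist":0,"claw":45},{"translation":[0,0,-0.9],"twist":0,"claw":45},{"translation":[0,0,-0.9],"twist":0,"claw":45},{"translation":[0,0,-0.4],"twist":0,"claw":45},{"translation":[0,0,0],"twist":0,"claw":45}]'
python3 - <<'E'
from h import *
s=cam('side'); save(s,'s2.png',(180,110,500,410),2)
print(spots(s,'spent0'),r.get_state()['opening'])
go([.497,.323,.22],-5)
E
```

```text
clock: 14.87
tool_pos: [0.5189, -0.3323, 0.2305]
eef_rot: [0.039, 0.999, -0.006, 0.005]
contact_force: [-1.0, 0.3, 0.6]
opening: 0.448
[(0.83, [356.0, 362.3]), (0.71, [330.9, 242.3])] 0.44699032164411656
units in present axes [ 1.76 16.29 -0.02] twist units 0.08 after twist [ 1.9  16.27  0.15]
```

View pics/s2.png

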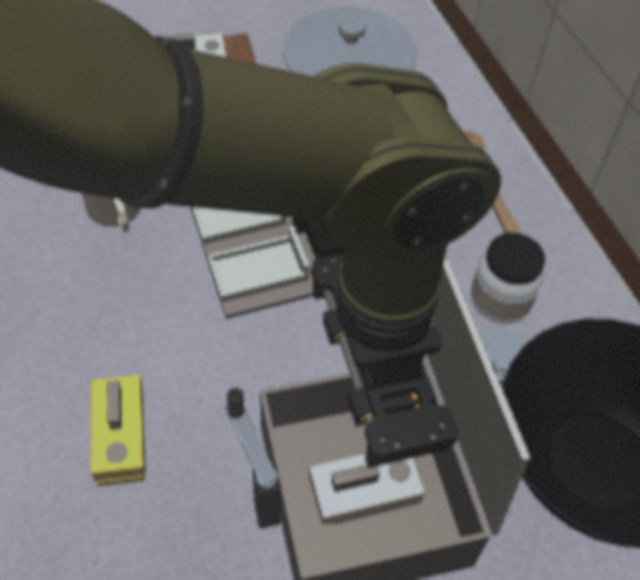

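Spent cartridge is in the box (crop ≈365,480), the bay 1 sled is out and empty, and the lid is upright. I'll close the lid now from behind.

```bash
python3 -m jog '[{"translation":[0,0,-0.9],"twist":0,"claw":0},{"translation":[0,0,-0.9],"twist":0,"claw":0},{"translation":[0,0,-0.9],"twist":0,"claw":0},{"translation":[0,0,-0.3],"twist":0,"claw":0},{"translation":[-0.6,-0.3,0],"twist":0,"claw":0},{"translation":[-0.7,-0.3,0],"twist":0,"claw":0},{"translation":[-0.7,-0.3,0],"twist":0,"claw":0},{"translation":[-0.7,-0.2,0],"twist":0,"claw":0},{"translation":[-0.7,0,0],"twist":0,"claw":0},{"translation":[-0.7,0,0],"twist":0,"claw":0},{"translation":[0,0,0],"twist":0,"claw":0},{"translation":[0,0,0],"twist":0,"claw":0}]'
python3 - <<'E'
from h import *
C=np.array([.527,-.333,0]); a=np.radians(-4.5)
W=lambda x,y,z:C+[x*np.cos(a)-y*np.sin(a),x*np.sin(a)+y*np.cos(a),z]
print(W(.15,-.05,.25),W(-.055,-.05,.102)); go(W(.15,-.05,.25),-4.5)
E
```

```text
clock: 15.97
tool_pos: [0.6768, -0.386, 0.3421]
eef_rot: [0.038, 0.999, -0.003, -0.002]
contact_force: [-0.6, -0.5, 0.1]
opening: 0.003
[ 0.67261465 -0.39461473  0.25      ] [ 0.46824659 -0.37853062  0.102     ]
units in present axes [ 0.08 -0.21  2.31] twist units 0.02 after twist [ 0.09 -0.22  2.3 ]
```

```bash
python3 -m jog '[{"translation":[0,-0.2,0.7],"twist":0,"claw":0},{"translation":[0,0,0.8],"twist":0,"claw":0},{"translation":[0,0,0.7],"twist":0,"claw":0},{"translation":[0.3,0,0.1],"twist":0,"claw":0},{"translation":[0.3,0,0],"twist":0,"claw":0},{"translation":[0.3,0,0],"twist":0,"claw":0},{"translation":[0.3,0,0],"twist":0,"claw":0},{"translation":[0,0,0],"twist":0,"claw":0}]'
```

```text
clock: 16.63
tool_pos: [0.6237, -0.3941, 0.2538]
eef_rot: [0.04, 0.999, -0.005, -0.002]
contact_force: [-0.4, 0.7, 0.0]
opening: 0.006
```

```bash
python3 -m jog '[{"translation":[0.36,0,0.05],"twist":0,"claw":0},{"translation":[0.36,0,0.05],"twist":0,"claw":0},{"translation":[0.36,0,0.1],"twist":0,"claw":0},{"translation":[0.4,0,0.2],"twist":0,"claw":0},{"translation":[0.4,0,0.2],"twist":0,"claw":0},{"translation":[0.4,0,0.25],"twist":0,"claw":0},{"translation":[0,0,0],"twist":0,"claw":0}]'
python3 - <<'E'
from h import *
d=cam('side'); save(d,'s3.png',(220,140,540,400),2); print(spots(d,'lid_edge'))
E
```

```text
clock: 17.22
tool_pos: [0.5321, -0.3863, 0.2181]
eef_rot: [0.04, 0.999, -0.004, -0.003]
contact_force: [-0.6, 0.7, -0.1]
opening: 0.008
[(0.72, [311.2, 356.1])]
```

View pics/s3.png

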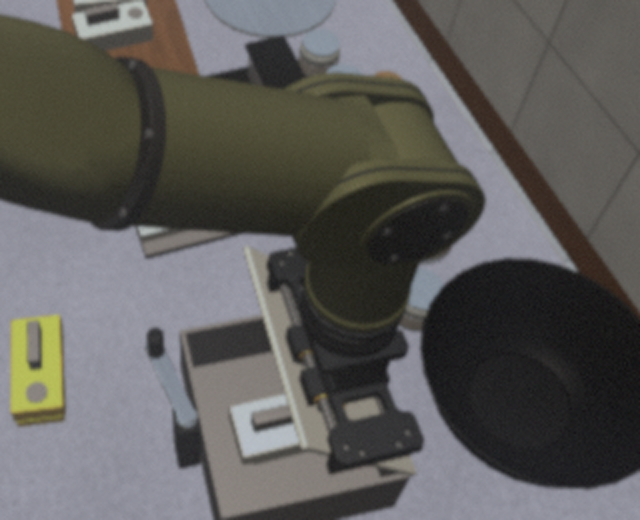

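Lid is following the fingers (edge at crop ≈250–300, 250–450), now about halfway. Continue along the arc.

```bash
python3 -m jog '[{"translation":[0.33,0,0.3],"twist":0,"claw":0},{"translation":[0.33,0,0.3],"twist":0,"claw":0},{"translation":[0.33,0,0.35],"twist":0,"claw":0},{"translation":[0.2,0,0.4],"twist":0,"claw":0},{"translation":[0.2,0,0.4],"twist":0,"claw":0},{"translation":[0.15,0,0.4],"twist":0,"claw":0},{"translation":[0.05,0,0.3],"twist":0,"claw":0},{"translation":[0,0,0.15],"twist":0,"claw":0},{"translation":[0,0,0.1],"twist":0,"claw":0},{"translation":[0,0,0],"twist":0,"claw":0}]'
```

```text
clock: 18.15
tool_pos: [0.4741, -0.3816, 0.1115]
eef_rot: [0.039, 0.999, -0.004, 0.001]
contact_force: [-0.1, -0.4, 0.3]
opening: 0.002
```

```bash
python3 -m jog '[{"translation":[0,0,0.1],"twist":0,"claw":0},{"translation":[0,0,0.1],"twist":0,"claw":0},{"translation":[0,0,0.05],"twist":0,"claw":0},{"translation":[0,0,0.05],"twist":0,"claw":0},{"translation":[0,0,0],"twist":0,"claw":0}]'
```

```text
clock: 18.57
tool_pos: [0.4741, -0.3818, 0.1024]
eef_rot: [0.039, 0.999, -0.005, 0.001]
contact_force: [-3.0, 1.5, 15.7]
opening: 0.007
```

```bash
python3 -m jog '[{"translation":[0,0,-0.8],"twist":0,"claw":0},{"translation":[0,0,-0.9],"twist":0,"claw":20},{"translation":[-0.2,0.8,-0.6],"twist":0,"claw":45},{"translation":[-0.2,0.8,0],"twist":0,"claw":45},{"translation":[-0.2,0.8,0],"twist":0,"claw":45},{"translation":[-0.2,0.8,0],"twist":0,"claw":45},{"translation":[-0.1,0,0],"twist":0,"claw":45},{"translation":[0,0,0],"twist":0,"claw":45},{"translation":[0,0,0],"twist":0,"claw":45}]'
python3 - <<'E'
from h import *
for c in ['side','wrist','top']:
    d=cam(c); print(c,[(k,np.round(p),np.round(at(d,*p,.13),3)) for k,p in spots(d,'hasp_grip')],[(k,np.round(at(d,*p,.1),3)) for k,p in spots(d,'lid_edge')])
    if c=='wrist': save(d,'w3.png')
E
```

```text
clock: 19.32
tool_pos: [0.5191, -0.2569, 0.1907]
eef_rot: [0.039, 0.999, -0.005, 0.0]
contact_force: [0.1, 0.1, -0.1]
opening: 0.448
side [(0.81, array([314., 298.]), array([ 0.411, -0.254,  0.13 ])), (0.49, array([215., 299.]), array([ 0.484, -0.005,  0.13 ]))] [(0.83, array([ 0.443, -0.326,  0.1  ]))]
wrist [(0.75, array([ 53., 320.]), array([ 0.413, -0.25 ,  0.13 ]))] [(0.79, array([ 0.442, -0.324,  0.1  ]))]
top [(0.89, array([248., 437.]), array([ 0.419, -0.254,  0.13 ]))] [(0.8, array([ 0.443, -0.321,  0.1  ]))]
```

View pics/w3.png

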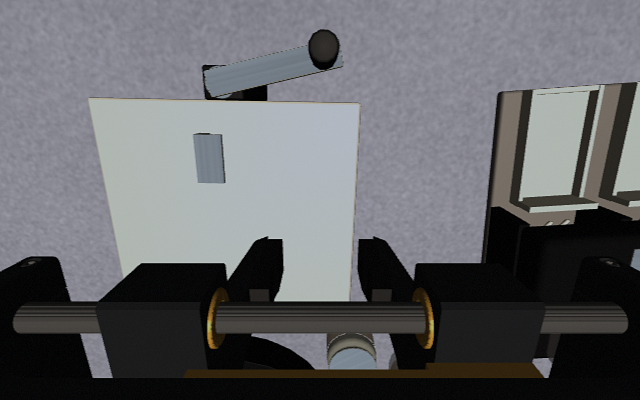

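Wrist view: lid shut flat, keeper at ≈(210,158), hasp strap pointing to +y with its knob at (323,48). Go grip the knob.

```bash
python3 -m jog '[{"translation":[0.6,0,0],"twist":0,"claw":45},{"translation":[0.7,0,0],"twist":0,"claw":45},{"translation":[0.7,0,0],"twist":0,"claw":45},{"translation":[0.6,-0.08,0],"twist":0,"claw":45},{"translation":[0,0,0.6],"twist":0,"claw":45},{"translation":[0,0,0.6],"twist":0,"claw":45},{"translation":[0,0,0.4],"twist":0,"claw":45},{"translation":[0,0,0],"twist":0,"claw":45},{"translation":[0,0,0],"twist":0,"claw":45}]'
```

```text
clock: 20.52
tool_pos: [0.4151, -0.2515, 0.1265]
eef_rot: [0.039, 0.999, -0.004, -0.0]
contact_force: [0.6, 0.5, 1.1]
opening: 0.451
```

```bash
python3 -m jog '[{"translation":[0.03,0,0.13],"twist":0,"claw":45},{"translation":[0,0,0],"twist":0,"claw":10},{"translation":[0,0,0],"twist":0,"claw":10},{"translation":[0,0,0],"twist":0,"claw":10},{"translation":[0,0,0],"twist":0,"claw":10}]' 20
python3 - <<'E'
from h import *
s=r.get_state(); p=np.array(s['tool_pos'][:2]); P=np.array([.422,-.3225]); print(s['opening'],np.linalg.norm(p-P))
v=p-P; a0=np.arctan2(v[1],v[0]); a1=np.radians(-4.5); y=np.radians(yaw()); rr=.075
pts=[P+rr*np.array([np.cos(a),np.sin(a)]) for a in np.linspace(a0,a1,9)]; pts[0]=p
for u,w in zip(pts,pts[1:]):
    d=w-u; print(np.round([-(d@[np.cos(y),np.sin(y)])/.04,(d@[-np.sin(y),np.cos(y)])/.04],2))
E
```

```text
clock: 20.93
tool_pos: [0.4148, -0.2483, 0.122]
eef_rot: [0.038, 0.999, -0.002, 0.001]
contact_force: [0.2, 6.2, 0.1]
opening: 0.197
0.19721468469292122 0.07459303856523726
[-0.41  0.04]
[-0.4  -0.06]
[-0.38 -0.15]
[-0.34 -0.23]
[-0.28 -0.3 ]
[-0.21 -0.35]
[-0.13 -0.39]
[-0.04 -0.41]
```

```bash
python3 -m jog '[{"translation":[-0.2,0.02,0],"twist":0,"claw":10},{"translation":[-0.2,0.02,0],"twist":0,"claw":10},{"translation":[-0.2,-0.03,0],"twist":0,"claw":10},{"translation":[-0.2,-0.03,0],"twist":0,"claw":10},{"translation":[-0.19,-0.07,0],"twist":0,"claw":10},{"translation":[-0.19,-0.08,0],"twist":0,"claw":10},{"translation":[-0.17,-0.11,0],"twist":0,"claw":10},{"translation":[-0.17,-0.12,0],"twist":0,"claw":10},{"translation":[0,0,0],"twist":0,"claw":10}]'
```

```text
clock: 21.68
tool_pos: [0.4798, -0.2657, 0.1225]
eef_rot: [0.037, 0.999, 0.001, 0.006]
contact_force: [9.6, 11.5, -7.7]
opening: 0.188
```

```bash
python3 -m jog '[{"translation":[-0.2,-0.08,0],"twist":0,"claw":10},{"translation":[-0.17,-0.14,0],"twist":0,"claw":10},{"translation":[-0.12,-0.17,0],"twist":0,"claw":10},{"translation":[-0.1,-0.18,0],"twist":0,"claw":10},{"translation":[-0.07,-0.19,0],"twist":0,"claw":10},{"translation":[-0.06,-0.2,0],"twist":0,"claw":10},{"translation":[0,0,0],"twist":0,"claw":10}]'
```

```text
clock: 22.27
tool_pos: [0.5095, -0.3101, 0.1234]
eef_rot: [0.038, 0.999, -0.001, 0.011]
contact_force: [18.4, 3.1, -14.4]
opening: 0.128
```

```bash
python3 -m jog '[{"translation":[0,0,0],"twist":0,"claw":40},{"translation":[0,0,0],"twist":0,"claw":45},{"translation":[0,0,-0.5],"twist":0,"claw":45},{"translation":[0.3,0,-0.7],"twist":0,"claw":45},{"translation":[0,0,-0.4],"twist":0,"claw":45},{"translation":[0,0,0],"twist":0,"claw":45},{"translation":[0,0,0],"twist":0,"claw":45}]'
python3 - <<'E'
from h import *
for c in ['side','wrist']:
    d=cam(c); print(c,[(k,np.round(p),np.round(at(d,*p,.13),3)) for k,p in spots(d,'hasp_grip')])
    if c=='wrist': save(d,'w4.png')
E
```

```text
clock: 22.85
tool_pos: [0.4875, -0.3119, 0.1871]
eef_rot: [0.039, 0.999, -0.005, 0.001]
contact_force: [0.0, -0.0, -0.5]
opening: 0.453
side [(0.52, array([325., 347.]), array([ 0.499, -0.306,  0.13 ]))]
wrist [(0.91, array([232., 325.]), array([ 0.498, -0.31 ,  0.13 ]))]
```

View pics/w4.png

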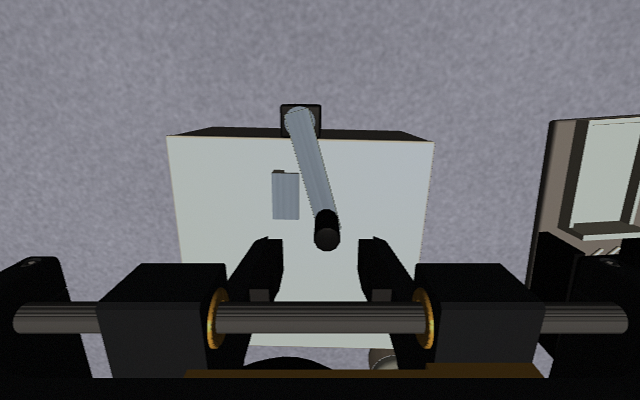

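Hasp is about 15° short (knob at (325,232)), and the pads slid off its far edge. I'll finish by pushing with one finger of the open jaws.

```bash
python3 -m jog '[{"translation":[-0.27,0,0.3],"twist":0,"claw":45},{"translation":[0,0,0.7],"twist":0,"claw":45},{"translation":[0,0,0.6],"twist":0,"claw":45},{"translation":[0,-0.2,0],"twist":0,"claw":45},{"translation":[0,-0.2,0],"twist":0,"claw":45},{"translation":[0,-0.15,0],"twist":0,"claw":45},{"translation":[0,-0.15,0],"twist":0,"claw":45},{"translation":[0,-0.1,0],"twist":0,"claw":45},{"translation":[0,0,0],"twist":0,"claw":45}]'
```

```text
clock: 23.8
tool_pos: [0.4966, -0.3411, 0.1233]
eef_rot: [0.038, 0.999, -0.001, 0.001]
contact_force: [1.0, 9.4, -1.8]
opening: 0.451
```

```bash
python3 -m jog '[{"translation":[0,-0.1,0],"twist":0,"claw":45},{"translation":[0,-0.1,0],"twist":0,"claw":45},{"translation":[0,0,0],"twist":0,"claw":45}]'
```

```text
clock: 24.05
tool_pos: [0.4967, -0.3417, 0.123]
eef_rot: [0.036, 0.999, 0.004, 0.001]
contact_force: [0.9, 20.9, -2.3]
opening: 0.451
```

```bash
python3 -m jog '[{"translation":[0,0.25,0],"twist":0,"claw":45},{"translation":[0,0,-0.7],"twist":0,"claw":45},{"translation":[0,0,-0.9],"twist":0,"claw":45},{"translation":[0,0,-0.9],"twist":0,"claw":45},{"translation":[0,0.5,-0.9],"twist":0,"claw":45},{"translation":[0,1,0],"twist":0,"claw":45},{"translation":[0,1,0],"twist":0,"claw":45},{"translation":[0,1,0],"twist":0,"claw":45},{"translation":[0,1,0],"twist":0,"claw":45},{"translation":[0,1,0],"twist":0,"claw":45},{"translation":[0,1,0],"twist":0,"claw":45},{"translation":[0,1,0],"twist":0,"claw":45},{"translation":[0,1,0],"twist":0,"claw":45},{"translation":[0,1,0],"twist":0,"claw":45},{"translation":[0,1,0],"twist":0,"claw":45},{"translation":[0,1,0],"twist":0,"claw":45},{"translation":[0,1,0],"twist":0,"claw":45},{"translation":[0,1,0],"twist":0,"claw":45},{"translation":[0,1,0],"twist":0,"claw":45},{"translation":[0,1,0],"twist":0,"claw":45}]'
python3 -m jog '[{"translation":[0,0.5,0],"twist":0,"claw":45},{"translation":[0,0,0],"twist":0,"claw":45},{"translation":[0,0,0],"twist":0,"claw":45}]'
python3 - <<'E'
from h import *
d=cam('wrist'); save(d,'w5.png')
print([(k,np.round(p),np.round(at(d,*p,.005),3)) for k,p in spots(d,'fresh0')])
for c in ['top','side']:
    e=cam(c); print(c,[(k,np.round(p),np.round(at(e,*p,.005),3)) for k,p in spots(e,'fresh0')],[(np.round(at(e,*p,.13),3)) for k,p in spots(e,'hasp_grip')],[(np.round(at(e,*p,.1),3)) for k,p in spots(e,'lid_edge')])
    if c=='top': save(e,'top3.png',(140,120,560,300),1.9)
E
```

```text
clock: 25.72
tool_pos: [0.5453, 0.2778, 0.2546]
eef_rot: [0.04, 0.999, -0.004, 0.002]
contact_force: [1.4, -0.3, -0.6]
opening: 0.45
clock: 25.97
tool_pos: [0.5462, 0.2973, 0.2539]
eef_rot: [0.039, 0.999, -0.004, 0.001]
contact_force: [1.1, -0.2, -0.2]
opening: 0.449
[(0.97, array([140., 344.]), array([0.518, 0.327, 0.005])), (0.7, array([142., 399.]), array([0.526, 0.397, 0.005]))]
top [] [array([ 0.498, -0.328,  0.13 ]), array([0.362, 0.138, 0.13 ])] [array([ 0.438, -0.321,  0.1  ])]
side [(0.81, array([157., 279.]), array([0.516, 0.334, 0.005])), (0.62, array([145., 274.]), array([0.514, 0.389, 0.005]))] [array([ 0.508, -0.328,  0.13 ])] [array([ 0.443, -0.325,  0.1  ])]
```

View pics/w5.png

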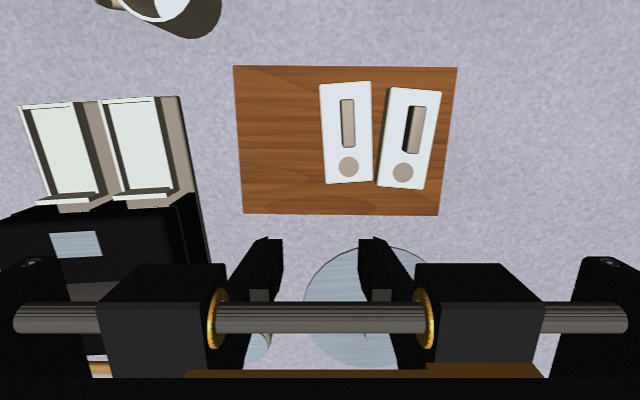

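```bash
python3 - <<'E'
from h import *
d=cam('wrist')
q=lambda u,v,z:at(d,v,u,z)
for nm,cs,rib in [('near',[(319,84),(371,81),(374,182),(326,185)],(348,123)),('far',[(390,87),(442,92),(424,189),(377,186)],(416,129))]:
    c=[q(*p,.045)[:2] for p in cs]; ax=(c[2]+c[3]-c[0]-c[1])/2
    print(nm,np.round(c,3).tolist(),'len',np.linalg.norm(ax),'yaw',np.degrees(np.arctan2(ax[1],ax[0])),'rib',q(*rib,.069), 'ctr',sum(c)/4)
    y=np.degrees(np.arctan2(ax[1],ax[0])); m=sum(c)/4; p=m-.014*ax/np.linalg.norm(ax); go([*p,.05],y)
E
```

```text
near [[0.45, 0.3], [0.452, 0.356], [0.565, 0.357], [0.564, 0.299]] len 0.11354604120538278 yaw -0.1689963993593532 rib [0.49219632 0.32756288 0.069     ] ctr [0.50766763 0.32811677]
units in present axes [1.37 0.74 5.06] twist units -0.73 after twist [1.31 0.8  5.07]
far [[0.459, 0.377], [0.469, 0.433], [0.578, 0.416], [0.57, 0.36]] len 0.1111122581947486 yaw -8.795114701171277 rib [0.50402429 0.39864918 0.069     ] ctr [0.51916542 0.39657123]
units in present axes [1.22 2.52 5.04] twist units 0.71 after twist [1.39 2.38 5.07]
```

Near fresh: rib at (348,123) px → (0.492,0.328), yaw 0. Far one: yaw −9°. Hasp is closed (knob at 0.498,−0.328). Pick the near one.

```bash
python3 -m jog '[{"translation":[0.4,0.2,0.6],"twist":-0.37,"claw":42},{"translation":[0.4,0.2,0.7],"twist":-0.36,"claw":42},{"translation":[0.4,0.3,0.8],"twist":0,"claw":42},{"translation":[0.1,0.05,0.8],"twist":0,"claw":42},{"translation":[0,0,0.6],"twist":0,"claw":42},{"translation":[0,0,0],"twist":0,"claw":42},{"translation":[0,0,0],"twist":0,"claw":42}]'
python3 - <<'E'
from h import *
go([.4925,.3275,.049],0)
E
```

```text
clock: 27.1
tool_pos: [0.4945, 0.3267, 0.1118]
eef_rot: [0.001, 1.0, -0.005, -0.001]
contact_force: [0.5, -0.3, 0.6]
opening: 0.421
units in present axes [0.05 0.04 1.57] twist units -0.02 after twist [0.05 0.02 1.57]
```

```bash
python3 -m jog '[{"translation":[0.05,0.02,0.5],"twist":0,"claw":42},{"translation":[0,0,0.5],"twist":0,"claw":42},{"translation":[0,0,0.35],"twist":0,"claw":42},{"translation":[0,0,0.15],"twist":0,"claw":42},{"translation":[0,0,0],"twist":0,"claw":42},{"translation":[0,0,0],"twist":0,"claw":5},{"translation":[0,0,0],"twist":0,"claw":5},{"translation":[0,0,0],"twist":0,"claw":5},{"translation":[0,0,0],"twist":0,"claw":5}]' 45
python3 -m jog '[{"translation":[0,0,-0.4],"twist":0,"claw":5},{"translation":[0,0,-0.7],"twist":0,"claw":5},{"translation":[0,0,-0.8],"twist":0,"claw":5},{"translation":[0,0,-0.8],"twist":0,"claw":5},{"translation":[0,0,-0.5],"twist":0,"claw":5},{"translation":[0,0,0],"twist":0,"claw":5}]'
python3 - <<'E'
from h import *
d=cam('wrist'); save(d,'w6.png')
go([.481,.075,.17],-1)
E
```

```text
clock: 27.85
tool_pos: [0.4934, 0.3285, 0.0534]
eef_rot: [0.001, 1.0, -0.003, 0.001]
contact_force: [0.9, 0.7, -3.2]
opening: 0.153
clock: 28.35
tool_pos: [0.4943, 0.3306, 0.1849]
eef_rot: [0.001, 1.0, -0.002, 0.003]
contact_force: [0.2, 1.3, -1.5]
opening: 0.157
units in present axes [ 0.3  -6.35  0.35] twist units 0.14 after twist [ 0.2  -6.36  0.31]
```

View pics/w6.png

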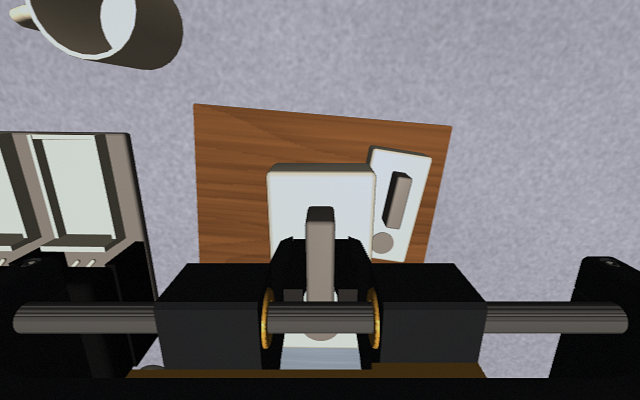

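Cartridge held straight (rib at ≈320,260), the other fresh one untouched. Carry to bay 0.

```bash
python3 -m jog '[{"translation":[0,-0.6,0],"twist":0.14,"claw":5},{"translation":[0,-0.8,0],"twist":0,"claw":5},{"translation":[0,-0.8,0],"twist":0,"claw":5},{"translation":[0,-0.8,0],"twist":0,"claw":5},{"translation":[0.1,-0.8,0],"twist":0,"claw":5},{"translation":[0.1,-0.8,0.1],"twist":0,"claw":5},{"translation":[0,-0.8,0.1],"twist":0,"claw":5},{"translation":[0,-0.6,0.1],"twist":0,"claw":5},{"translation":[0,-0.35,0],"twist":0,"claw":5},{"translation":[0,0,0],"twist":0,"claw":5},{"translation":[0,0,0],"twist":0,"claw":5}]'
python3 - <<'E'
from h import *
d=cam('wrist'); save(d,'w7.png'); go([.4845,.075,.10],-1); print(yaw())
E
```

```text
clock: 29.32
tool_pos: [0.48, 0.0737, 0.1694]
eef_rot: [0.009, 1.0, -0.005, -0.001]
contact_force: [0.4, -0.6, -2.4]
opening: 0.156
units in present axes [-0.1   0.01  1.75] twist units 0.01 after twist [-0.1  -0.    1.75]
-0.9418014076062345
```

View pics/w7.png

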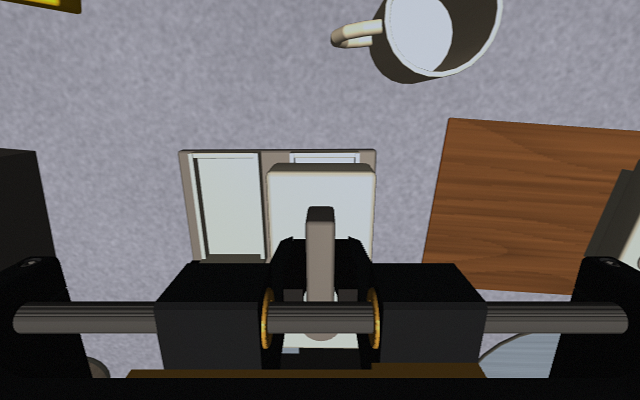

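```bash
python3 - <<'E'
from h import *
d=cam('wrist'); q=lambda u,v,z:np.round(at(d,v,u,z),4).tolist()
print('lip0 outer',q(290,153,.028),q(360,155,.028)); print('sled1 outer',q(190,154,.028),q(260,154,.028))
print('plate',q(179,152,.012),q(376,150,.012))
z=r.get_state()['tool_pos'][2]-.048
print('cart body corners top tail',q(267,172,z+.04),q(376,172,z+.04),'rib tail end top',q(307,222,z+.064),q(334,222,z+.064))
E
```

```text
lip0 outer [0.4485, 0.0458, 0.028] [0.4514, 0.112, 0.028]
sled1 outer [0.4479, -0.0493, 0.028] [0.449, 0.0173, 0.028]
plate [0.4482, -0.067, 0.012] [0.4494, 0.1296, 0.012]
cart body corners top tail [0.4371, 0.0482, 0.1621] [0.438, 0.1043, 0.1621] rib tail end top [0.4554, 0.0695, 0.1861] [0.4556, 0.0818, 0.1861]
```

```bash
python3 -m jog '[{"translation":[-0.1,0.05,0.5],"twist":0,"claw":5},{"translation":[-0.03,0,0.6],"twist":0,"claw":5},{"translation":[0,0,0.5],"twist":0,"claw":5},{"translation":[0,0,0.4],"twist":0,"claw":5},{"translation":[0,0,0],"twist":0,"claw":5},{"translation":[0,0,0],"twist":0,"claw":5}]'
python3 - <<'E'
from h import *
go([.485,.076,.067],-1); print(r.get_state()['contact_force'])
E
```

```text
clock: 29.92
tool_pos: [0.4857, 0.0773, 0.0903]
eef_rot: [0.007, 1.0, -0.004, -0.0]
contact_force: [0.9, 0.1, -2.0]
opening: 0.151
units in present axes [ 0.02 -0.03  0.58] twist units 0.03 after twist [ 0.02 -0.03  0.58]
[ 0.94136869  0.12513558 -2.01710284]
```

```bash
python3 -m jog '[{"translation":[0.02,-0.03,0.2],"twist":0,"claw":5},{"translation":[0,0,0.15],"twist":0,"claw":5},{"translation":[0,0,0.12],"twist":0,"claw":5},{"translation":[0,0,0.05],"twist":0,"claw":5},{"translation":[0,0,0],"twist":0,"claw":5}]'
```

```text
clock: 30.33
tool_pos: [0.4853, 0.0743, 0.0696]
eef_rot: [0.008, 1.0, -0.005, 0.0]
contact_force: [1.0, -0.2, -2.0]
opening: 0.154
```

```bash
python3 -m jog '[{"translation":[0,0,0.1],"twist":0,"claw":5},{"translation":[0,0,0],"twist":0,"claw":5},{"translation":[0,0,0],"twist":0,"claw":30},{"translation":[0,0,0],"twist":0,"claw":42},{"translation":[0,0,0],"twist":0,"claw":42},{"translation":[0,0,-0.5],"twist":0,"claw":42},{"translation":[0,0,-0.6],"twist":0,"claw":42},{"translation":[0.5,0,-0.6],"twist":0,"claw":0},{"translation":[0.6,0,0],"twist":0,"claw":0},{"translation":[0.4,0,0],"twist":0,"claw":0},{"translation":[0,0,0.6],"twist":0,"claw":0},{"translation":[0,0,0.6],"twist":0,"claw":0},{"translation":[0,0,0.5],"twist":0,"claw":0},{"translation":[0,0,0],"twist":0,"claw":0},{"translation":[0,0,0],"twist":0,"claw":0}]'
```

```text
clock: 31.58
tool_pos: [0.425, 0.0754, 0.0656]
eef_rot: [0.008, 1.0, -0.005, -0.0]
contact_force: [-0.5, 0.4, 0.5]
opening: -0.0
```

```bash
python3 -m jog '[{"translation":[0.05,0,0.4],"twist":0,"claw":0},{"translation":[0,0,0.28],"twist":0,"claw":0},{"translation":[0,0,0],"twist":0,"claw":0},{"translation":[-0.15,0,0],"twist":0,"claw":0},{"translation":[-0.12,0,0],"twist":0,"claw":0},{"translation":[-0.12,0,0],"twist":0,"claw":0},{"translation":[-0.12,0,0],"twist":0,"claw":0},{"translation":[-0.12,0,0],"twist":0,"claw":0},{"translation":[-0.12,0,0],"twist":0,"claw":0},{"translation":[-0.12,0,0],"twist":0,"claw":0},{"translation":[-0.12,0,0],"twist":0,"claw":0},{"translation":[-0.12,0,0],"twist":0,"claw":0},{"translation":[-0.12,0,0],"twist":0,"claw":0},{"translation":[0,0,0],"twist":0,"claw":0}]'
```

```text
clock: 32.75
tool_pos: [0.4697, 0.0746, 0.0398]
eef_rot: [0.008, 1.0, -0.004, -0.002]
contact_force: [-6.8, 0.8, 0.4]
opening: 0.001
```

```bash
python3 -m jog '[{"translation":[-0.1,0,0],"twist":0,"claw":0},{"translation":[-0.1,0,0],"twist":0,"claw":0},{"translation":[-0.1,0,0],"twist":0,"claw":0},{"translation":[-0.08,0,0],"twist":0,"claw":0},{"translation":[-0.08,0,0],"twist":0,"claw":0},{"translation":[0,0,0],"twist":0,"claw":0}]'
```

```text
clock: 33.25
tool_pos: [0.485, 0.0744, 0.0397]
eef_rot: [0.008, 1.0, -0.004, -0.005]
contact_force: [-12.3, 1.3, 3.4]
opening: 0.004
```

```bash
python3 -m jog '[{"translation":[-0.1,0,0],"twist":0,"claw":0},{"translation":[-0.1,0,0],"twist":0,"claw":0},{"translation":[0,0,0],"twist":0,"claw":0}]'
```

```text
clock: 33.5
tool_pos: [0.4851, 0.0742, 0.0395]
eef_rot: [0.006, 1.0, -0.005, -0.011]
contact_force: [-27.5, 1.9, 16.3]
opening: 0.004
```

```bash
python3 -m jog '[{"translation":[0.15,0,0],"twist":0,"claw":0},{"translation":[0.2,0,0],"twist":0,"claw":0},{"translation":[0.3,0,0],"twist":0,"claw":0},{"translation":[0.4,0,0],"twist":0,"claw":0},{"translation":[0.4,0,0],"twist":0,"claw":0},{"translation":[0,0,-0.8],"twist":0,"claw":20},{"translation":[0,0,-0.9],"twist":0,"claw":42},{"translation":[0,0,-0.9],"twist":0,"claw":42},{"translation":[0,0.5,-0.9],"twist":0,"claw":42},{"translation":[-0.5,1,-0.9],"twist":0,"claw":42},{"translation":[-0.5,1,-0.5],"twist":0,"claw":42},{"translation":[-0.5,1,0],"twist":0,"claw":42},{"translation":[-0.5,1,0],"twist":0,"claw":42},{"translation":[-0.5,1,0],"twist":0,"claw":42},{"translation":[-0.5,1,0],"twist":0,"claw":42},{"translation":[-0.3,0.7,0],"twist":0,"claw":42},{"translation":[0,0,0],"twist":0,"claw":42},{"translation":[0,0,0],"twist":0,"claw":42}]'
python3 - <<'E'
from h import *
d=cam('wrist'); save(d,'w8.png'); print(np.round(d['o'],4))
for l in ['fresh0','seat0']: print([(k,np.round(p),np.round(at(d,*p,.005),3)) for k,p in spots(d,l)])
E
```

```text
clock: 35.0
tool_pos: [0.5613, 0.3366, 0.221]
eef_rot: [0.006, 1.0, -0.002, -0.002]
contact_force: [0.6, -0.1, -0.4]
opening: 0.419
[0.4847 0.3381 0.3676]
[(0.63, array([140., 372.]), array([0.527, 0.397, 0.005])), (0.55, array([160.,  91.]), array([0.546, 0.06 , 0.005]))]
[(0.92, array([124.,   2.]), array([ 0.503, -0.034,  0.005]))]
```

View pics/w8.png

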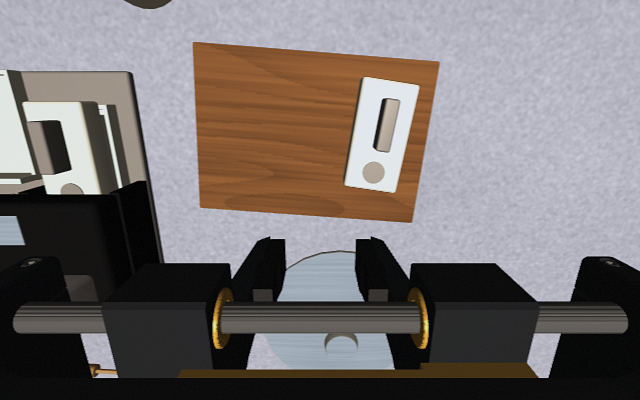

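Bay 0's cartridge sits in with its nose under the hood (≈65,150). The remaining fresh one has corners (364,77), (420,85), (396,192) and (345,185).

```bash
python3 - <<'E'
from h import *
d=cam('wrist')
q=lambda u,v,z:at(d,v,u,z)
c=[q(*p,.045)[:2] for p in [(364,77),(420,85),(396,192),(345,185)]]; ax=(c[2]+c[3]-c[0]-c[1])/2
y=np.degrees(np.arctan2(ax[1],ax[0])); m=sum(c)/4; p=m-.014*ax/np.linalg.norm(ax)
print(np.linalg.norm(ax),y,p,q(389,124,.069)); p[1]-=.0015; go([*p,.11],y)
E
```

```text
0.11087274707244425 -9.18698993312429 [0.50746303 0.39642154] [0.5060891  0.39704389 0.069     ]
units in present axes [1.41 1.56 2.74] twist units 1.36 after twist [1.62 1.32 2.76]
```

```bash
python3 -m jog '[{"translation":[0,0,0],"twist":0.7,"claw":45},{"translation":[0,0,0],"twist":0.66,"claw":45},{"translation":[0.5,0.4,0.7],"twist":0,"claw":45},{"translation":[0.5,0.4,0.7],"twist":0,"claw":45},{"translation":[0.5,0.4,0.8],"twist":0,"claw":45},{"translation":[0.12,0.12,0.5],"twist":0,"claw":45},{"translation":[0,0,0],"twist":0,"claw":45},{"translation":[0,0,0],"twist":0,"claw":45}]'
python3 - <<'E'
from h import *
go([.507,.396,.050],-9.2)
E
```

```text
clock: 35.87
tool_pos: [0.5076, 0.3945, 0.1108]
eef_rot: [0.079, 0.997, -0.006, -0.0]
contact_force: [0.7, -0.3, 0.6]
opening: 0.448
units in present axes [0.02 0.05 1.52] twist units 0.01 after twist [0.02 0.04 1.52]
```

```bash
python3 -m jog '[{"translation":[0.02,0.04,0.5],"twist":0,"claw":42},{"translation":[0,0,0.5],"twist":0,"claw":42},{"translation":[0,0,0.35],"twist":0,"claw":42},{"translation":[0,0,0.15],"twist":0,"claw":42},{"translation":[0,0,0],"twist":0,"claw":42},{"translation":[0,0,0],"twist":0,"claw":5},{"translation":[0,0,0],"twist":0,"claw":5},{"translation":[0,0,0],"twist":0,"claw":5},{"translation":[0,0,0],"twist":0,"claw":5}]' 45
python3 -m jog '[{"translation":[0,0,-0.4],"twist":0,"claw":5},{"translation":[0,0,-0.7],"twist":0,"claw":5},{"translation":[0,0,-0.8],"twist":0,"claw":5},{"translation":[0,0,-0.8],"twist":0,"claw":5},{"translation":[0,0,-0.6],"twist":0,"claw":5},{"translation":[0,0,0],"twist":-0.7,"claw":5},{"translation":[0,0,0],"twist":-0.7,"claw":5},{"translation":[0,0,0],"twist":0,"claw":5}]'
python3 - <<'E'
from h import *
go([.485,-.02,.19],-1)
E
```

```text
clock: 36.62
tool_pos: [0.5079, 0.3992, 0.0524]
eef_rot: [0.079, 0.997, -0.002, 0.001]
contact_force: [1.1, 0.9, -2.6]
opening: 0.151
clock: 37.28
tool_pos: [0.5071, 0.3977, 0.1832]
eef_rot: [0.005, 1.0, -0.005, 0.0]
contact_force: [-0.1, -0.1, -2.5]
opening: 0.154
units in present axes [  0.44 -10.45  -0.07] twist units 0.06 after twist [  0.37 -10.45  -0.17]
```

```bash
python3 -m jog '[{"translation":[0.1,-0.6,0],"twist":0.06,"claw":5},{"translation":[0.1,-0.8,0],"twist":0,"claw":5},{"translation":[0.1,-0.9,0],"twist":0,"claw":5},{"translation":[0.1,-0.9,0],"twist":0,"claw":5},{"translation":[0,-0.9,0],"twist":0,"claw":5},{"translation":[0,-0.9,0],"twist":0,"claw":5},{"translation":[0,-0.9,0],"twist":0,"claw":5},{"translation":[0,-0.9,0],"twist":0,"claw":5},{"translation":[0,-0.9,0],"twist":0,"claw":5},{"translation":[0,-0.9,0],"twist":0,"claw":5},{"translation":[0,-0.9,0],"twist":0,"claw":5},{"translation":[0,-0.7,0],"twist":0,"claw":5},{"translation":[0,-0.2,0],"twist":0,"claw":5},{"translation":[0,0,0],"twist":0,"claw":5},{"translation":[0,0,0],"twist":0,"claw":5}]'
python3 - <<'E'
from h import *
d=cam('wrist'); save(d,'w9.png'); go([.485,-.02,.09],-1)
E
```

```text
clock: 38.53
tool_pos: [0.4835, -0.0166, 0.1866]
eef_rot: [0.01, 1.0, -0.004, 0.0]
contact_force: [0.2, 0.2, -3.0]
opening: 0.156
units in present axes [-0.03 -0.09  2.42] twist units -0.0 after twist [-0.03 -0.11  2.42]
```

View pics/w9.png

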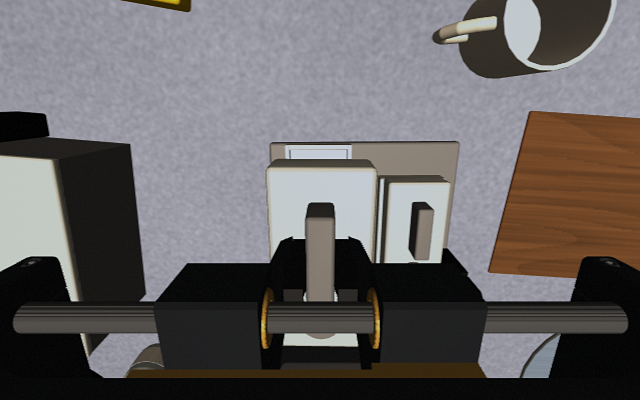

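```bash
python3 - <<'E'
from h import *
d=cam('wrist'); q=lambda u,v,z:np.round(at(d,v,u,z),4).tolist()
print('lip1',q(285,147,.028),q(352,147,.028))
z=r.get_state()['tool_pos'][2]-.048
print('tail',q(267,168,z+.04),q(377,168,z+.04),'rib',q(306,217,z+.064),q(334,217,z+.064))
E
python3 -m jog '[{"translation":[-0.05,-0.1,0.6],"twist":0,"claw":5},{"translation":[0,0,0.6],"twist":0,"claw":5},{"translation":[0,0,0.6],"twist":0,"claw":5},{"translation":[0,0,0.55],"twist":0,"claw":5},{"translation":[0,0,0],"twist":0,"claw":5},{"translation":[0,0,0],"twist":0,"claw":5}]'
```

```text
lip1 [0.4486, -0.0513, 0.028] [0.4498, 0.0153, 0.028]
tail [0.4383, -0.0423, 0.1788] [0.4392, 0.0141, 0.1788] rib [0.4563, -0.0216, 0.2028] [0.4565, -0.0088, 0.2028]
clock: 39.13
tool_pos: [0.4852, -0.0202, 0.0923]
eef_rot: [0.008, 1.0, -0.004, -0.001]
contact_force: [-0.4, 0.0, -2.3]
opening: 0.158
```

```bash
python3 -m jog '[{"translation":[-0.03,0,0.2],"twist":0,"claw":5},{"translation":[0,0,0.18],"twist":0,"claw":5},{"translation":[0,0,0.14],"twist":0,"claw":5},{"translation":[0,0,0.08],"twist":0,"claw":5},{"translation":[0,0,0],"twist":0,"claw":5}]'
```

```text
clock: 39.55
tool_pos: [0.4865, -0.0225, 0.0682]
eef_rot: [0.009, 1.0, -0.005, -0.0]
contact_force: [-0.6, -0.3, -2.6]
opening: 0.153
```

In the pocket with no contact. Release, and move in front of the tail.

```bash
python3 -m jog '[{"translation":[0,0.03,0.07],"twist":0,"claw":5},{"translation":[0,0,0],"twist":0,"claw":5},{"translation":[0,0,0],"twist":0,"claw":30},{"translation":[0,0,0],"twist":0,"claw":42},{"translation":[0,0,0],"twist":0,"claw":42},{"translation":[0,0,-0.5],"twist":0,"claw":42},{"translation":[0,0,-0.6],"twist":0,"claw":42},{"translation":[0.5,0,-0.6],"twist":0,"claw":0},{"translation":[0.6,0,0],"twist":0,"claw":0},{"translation":[0.5,0,0],"twist":0,"claw":0},{"translation":[0,0,0.6],"twist":0,"claw":0},{"translation":[0,0,0.6],"twist":0,"claw":0},{"translation":[0,0,0.6],"twist":0,"claw":0},{"translation":[0,0,0.5],"twist":0,"claw":0},{"translation":[0,0,0],"twist":0,"claw":0},{"translation":[0,0,0],"twist":0,"claw":0}]'
```

```text
clock: 40.88
tool_pos: [0.4237, -0.0204, 0.0497]
eef_rot: [0.009, 1.0, -0.005, 0.001]
contact_force: [0.4, -0.2, 0.7]
opening: 0.006
```

```bash
python3 -m jog '[{"translation":[0.05,0,0.26],"twist":0,"claw":0},{"translation":[0,0,0],"twist":0,"claw":0},{"translation":[-0.15,0,0],"twist":0,"claw":0},{"translation":[-0.12,0,0],"twist":0,"claw":0},{"translation":[-0.12,0,0],"twist":0,"claw":0},{"translation":[-0.12,0,0],"twist":0,"claw":0},{"translation":[-0.12,0,0],"twist":0,"claw":0},{"translation":[-0.12,0,0],"twist":0,"claw":0},{"translation":[-0.12,0,0],"twist":0,"claw":0},{"translation":[-0.12,0,0],"twist":0,"claw":0},{"translation":[-0.12,0,0],"twist":0,"claw":0},{"translation":[-0.12,0,0],"twist":0,"claw":0},{"translation":[-0.12,0,0],"twist":0,"claw":0},{"translation":[-0.1,0,0],"twist":0,"claw":0},{"translation":[-0.1,0,0],"twist":0,"claw":0},{"translation":[-0.1,0,0],"twist":0,"claw":0},{"translation":[0,0,0],"twist":0,"claw":0}]'
```

```text
clock: 42.3
tool_pos: [0.4837, -0.0222, 0.0404]
eef_rot: [0.01, 1.0, -0.005, -0.002]
contact_force: [-8.4, 0.7, 2.2]
opening: 0.006
```

```bash
python3 -m jog '[{"translation":[-0.1,0,0],"twist":0,"claw":0},{"translation":[-0.1,0,0],"twist":0,"claw":0},{"translation":[-0.1,0,0],"twist":0,"claw":0},{"translation":[0,0,0],"twist":0,"claw":0}]'
```

```text
clock: 42.63
tool_pos: [0.4839, -0.0224, 0.0401]
eef_rot: [0.008, 1.0, -0.006, -0.011]
contact_force: [-29.2, 3.2, 21.3]
opening: 0.005
```

At the stop. Retreat slowly, go up and aside, and inspect.

```bash
python3 -m jog '[{"translation":[0.15,0,0],"twist":0,"claw":0},{"translation":[0.2,0,0],"twist":0,"claw":0},{"translation":[0.3,0,0],"twist":0,"claw":0},{"translation":[0.4,0,0],"twist":0,"claw":0},{"translation":[0.4,0,0],"twist":0,"claw":0},{"translation":[0,0,-0.8],"twist":0,"claw":0},{"translation":[0,0,-0.9],"twist":0,"claw":0},{"translation":[0,0,-0.9],"twist":0,"claw":0},{"translation":[0,0.8,-0.9],"twist":0,"claw":0},{"translation":[0,1,-0.5],"twist":0,"claw":0},{"translation":[0,1,0],"twist":0,"claw":0},{"translation":[0,1,0],"twist":0,"claw":0},{"translation":[0,1,0],"twist":0,"claw":0},{"translation":[0,1,0],"twist":0,"claw":0},{"translation":[0,1,0],"twist":0,"claw":0},{"translation":[0,1,0],"twist":0,"claw":0},{"translation":[0,1,0],"twist":0,"claw":0},{"translation":[0,1,0],"twist":0,"claw":0},{"translation":[0,0,0],"twist":0,"claw":0},{"translation":[0,0,0],"twist":0,"claw":0}]'
python3 - <<'E'
from h import *
t=cam('top'); s=cam('side')
print([(k,np.round(at(t,*p,.018),3)) for k,p in spots(t,'fresh0')],[(np.round(at(t,*p,.13),3)) for k,p in spots(t,'hasp_grip')],[(np.round(at(t,*p,.1),3)) for k,p in spots(t,'lid_edge')])
a=cv2.resize(t['img'][100:300,170:540,::-1],None,fx=2.1,fy=2.1,interpolation=cv2.INTER_CUBIC); cv2.imwrite('pics/end.png',a)
E
```

```text
clock: 44.3
tool_pos: [0.4476, 0.3683, 0.1836]
eef_rot: [0.007, 1.0, -0.003, 0.001]
contact_force: [0.3, 0.3, -0.2]
opening: 0.002
[(0.75, array([ 0.547, -0.029,  0.018])), (0.61, array([0.535, 0.067, 0.018])), (0.54, array([ 0.793, -0.132,  0.018]))] [array([ 0.495, -0.331,  0.13 ])] [array([ 0.435, -0.315,  0.1  ])]
```

View pics/end.png

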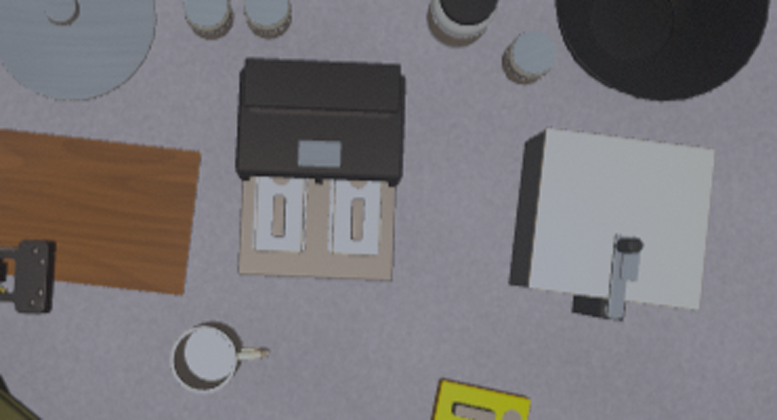

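Both cartridges are held in (tails at y≈252 px, noses under the hood). The lid is shut and the hasp lies along +x against the keeper (knob ≈628,243). The tins, mug and jar look unmoved.

```bash
python3 -c "
from plant import r
print(r.finish_job())"
```

```text
the job is handed in; nothing more can be done
None
```

The filters are changed and the job is handed in at about 44 s on the robot's clock.

- **Spent cartridge:** Only one was present, in bay 1. I released both catches, put it in the return box, then shut the lid and only after that swung the hasp over.
- **Fresh cartridges:** There were two on the board. I set one in each bay, nose in, and pressed each to its stop. There was no spare to leave on the board.
- **Yellow look-alike:** I left it alone.

**Last checks:**
- The final top view shows both cartridges held in with their noses under the hood. The networks put their seats at x ≈ 0.54, which matches the held position.
- The lid is flat, and the hasp is at its stop beside the keeper. The knob is within 4 mm of where it should end.
- The tins, mug and jar look untouched in that view.

**What went wrong on the way:**
- The gripper slid off the hasp knob once, about 15° short of its stop. I finished by pushing with one finger until the force rose to about 21 N.
- Sideways positions from the wrist camera differed from the top camera's by several millimetres. I corrected for this by measuring the bays relative to the held cartridge.

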